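Clear the drip stand and close its cover

TASK

Lift the handled metal can off the drip stand and set it down softly, upright, in the middle of the round bat lying beside the stand. Then slide the stand's wooden cover along the deck, without lifting it off, until it drops flat into the pocket where the can stood. Keep the can upright all the way, and leave the notebook, tub, scrubbing brush and brush cup where they are.

Things in the scene. Friction and masses are not known exactly. Their poses are not given: they have to be found in the camera images.
- stand: Fixed low plywood drip stand, 180 mm (x) by 320 mm (y); origin at the centre of its underside, z up. Its flat deck is 42 mm above the worktop. Near its -y end the deck has a rectangular pocket, 136 mm (x) by 106 mm (y), 8 mm deep, edges chamfered 2 mm, its centre at y = -85 mm in the stand's frame.
- pocket (a point): Centre of the pocket's floor, 34 mm above the worktop; axes as the stand's. The can stands here at the start and the cover belongs here.
- can_mid (a point): Open steel can, 185 mm tall over its handle, standing on the pocket floor at the start; this point is on its axis, half-way up (92.5 mm above its underside), z up. Foot 80 mm across; rim 100 mm across, 105 mm above the underside. A stiff arched wire handle rises from the rim in the can's y-z plane. Mass 0.3 to 0.65 kg.
- can_grip (a point): Centre of the wooden grip on top of the can's handle, on the can's axis, 176 mm above its underside. The grip is straight, 60 mm long along its y, 18 mm wide (x) and 18 mm high; pinch it from above across the 18 mm. 60 mm of free space lies under it.
- cover_mid (a point): Loose wooden cover, 38 mm tall in all, on the deck at the stand's +y end, turned up to 0.12 rad from the stand's axes; point in its middle, 19 mm above its underside. Plate 130 (x) by 100 (y) by 8 mm; on its middle an upright batten as grip, 60 mm long (y), 18 mm wide (x), 30 mm above the plate. 0.18 kg. The pocket is 6 mm larger each way; seated, the plate is flush with the deck.
- bat: Round stone-coloured ware bat (a thick disc), 166 mm across, 30 mm tall, lying loose on the worktop to the left or the right of the stand; origin at the centre of its underside; top is flat, 30 mm above the worktop. Mass about 0.33 kg.
- notebook: Thin light grey closed notebook, 161 by 172 by 8 mm, lying on the other side of the stand from the bat; origin at the centre of its underside. Leave alone.
- tub: Lidded plastic tub, 87 mm across, 48 mm tall, behind the stand; origin at the centre of its underside. Leave alone.
- brush: Grey scrubbing brush, 155 mm long, 61 mm wide, 91 mm tall, behind the stand; origin at the centre of its underside. Leave alone.
- brush_cup: Stained cup with a brush in it, 77 mm across, 166 mm tall over the brush, behind and to the right of the stand; origin at the centre of its underside. Leave alone.
Things that resemble listed ones, but are neither listed nor needed, are in the scene too. Of the things that look like the part that bears can_mid, the larger one is meant.

How it is judged (in metres and radians):
On the way, in this order (a step that is already met when the one before it is completed fails the run):
1. the can is lifted clear of the stand (height (world z) of can_mid above 0.135 m and contact force between can and stand below 0.01 N), for 0.1 s.
2. the can stands on the round bat, let go (horizontal distance between can_mid and bat below 0.035 m and height (world z) of can_mid below 0.128 m and angle between can_mid's own z axis and vertical below 0.08 rad and contact force between can and bat above 1 N and contact force between can and the fingers below 0.01 N), for 0.2 s.
3. the cover has dropped into the pocket (horizontal distance between cover_mid and pocket below 0.008 m and z of cover_mid in the frame of pocket below 0.022 m), for 0.2 s.
At the end, for the whole second after the job is handed in: The can stands upright (within 0.08 rad) and at rest on the round bat, its axis within 35 mm of the bat's centre; the cover lies flat (within 0.04 rad) and at rest down in the pocket, its centre within 8 mm of the pocket's centre and no more than 3 mm above its seated height (all of step 3 and horizontal distance between can_mid and bat below 0.035 m and height (world z) of can_mid between 0.117 and 0.128 m and angle between can_mid's own z axis and vertical below 0.08 rad and linear speed of each of can, cover below 0.03 m/s and angle between cover_mid's own z axis and vertical below 0.04 rad); the robot touches nothing.
It fails at once if the can is tipped by more than 0.5 rad (angle between can_mid's own z axis and vertical above 0.5 rad).
It fails at once if the can is let fall from more than about 15 mm, or strikes the bat at over 0.45 m/s ((contact force between can and the fingers below 0.01 N and height (world z) of can_mid above 0.13 m and linear speed of can above 0.25 m/s) or (contact force between can and bat above 1 N and linear speed of can above 0.45 m/s)).
It fails at once if the cover is lifted off the stand (its middle more than 20 mm higher than when it lies on the deck) or pushed off it (z of cover_mid in the frame of stand above 0.081 m or z of cover_mid in the frame of stand below 0.035 m).
It fails at once if the notebook, tub, brush or brush cup is moved by more than 30 mm (distance of any of notebook, tub, brush, brush_cup from where it was at the start of the episode above 0.03 m).
It also fails if it takes over 56 s, if anything falls off the work surface, if the arm or the gripper's body presses on something with over 40 N, if the wrist force passes 120 N, or if a joint passes its speed limit or range.

ROBOT

A 6-joint arm with a two-finger parallel gripper is mounted at the origin on a cart in front of the work surface, level with it; the furniture and walls round the work are solid. World frame = base frame: x ahead of the robot, y to its left, z up, the work surface at z = 0. Lengths are in m, angles in degrees, forces in N, time in s.
With the tool pointing down it reaches from about 0.4 to 0.825 m from the base axis. Payload 7 kg.
Tool frame: the origin (TCP) lies on the centre line of the jaws, within the pads' length; the fingertips stand 14 mm ahead of it and the grasp point (between the pads) lies 5 mm behind it; z points along the fingers, x is the direction in which the jaws open and shut, and the axes are right-handed (so a half turn about z gives the same grasp; the last joint's range is limited). The gripper opens to 88 mm and grips with 3 to 60 N. Pads are 19 mm wide; open, the fingers measure 130 mm over their backs; the gripper's body (78 mm by 193 mm) begins 47 mm behind the grasp point.
Start: joints at [85.663, 20.546, 0.682, 0, -70.136, -16.507], TCP at [0.24, 0.631, 0.241] pointing down, gripper open.
Joint ranges: [-176.03, 176.03], [-82.01, 121.73], [-58.28, 71.71], [-173.87, 95.51], [-174.79, -0.11], [-173.66, 173.66]. Speed limits (degrees/s): [136.94, 136.94, 172.46, 180, 180, 180].

INTERFACE

Orientations are given as [roll, pitch, yaw] about the fixed x, y, z axes, in that order (R = Rz(yaw) Ry(pitch) Rx(roll)).
In Python, from plant import * gives the robot as it stands.
- The arm moves only by the shell command python3 -m handwheel 'ROWS' [OPENING]. ROWS is JSON, a list of rows, each a list of 2 entries, a list of its own where there are three numbers: the shift along the tool's x, y, z each as a share of 0.2 m, from -1 to 1, then the turn, a rotation vector about the tool's x, y, z each as a share of 360 degrees, from -1 to 1. In form: [[[tx, ty, tz], [ax, ay, az]], ...]. A call has 1 to 5 rows; each row is the pose to reach, as a shift and turn from the pose commanded when the call began, along the tool's axes at that moment, turning the shorter way round; what a row does not reach only later rows make up. A row lasts 1/12 s, in which the tool goes at most 41.7 mm and 7.16 degrees, less where a joint would pass 70% of its speed; a pose out of reach is approached as far as the arm can. A call with a number of a shift or a turn outside -1 to 1 is refused whole. A call with a gripper value outside its range is refused whole. OPENING is the closure, from -1 (fully open) to 1 (shut), set as the call begins (- or left out, the last holds). The fingers move at their own pace and stop on an object; the grip force is fixed at half the most. Time passes only in rows, so rows that repeat a pose let the fingers close. It gives the time, the measured TCP pose, the force and the opening at its end, in the units of the state.
- get_obs(): the state, without advancing time (a new reading comes with each control period).
- snapshot(name): name is "side" or "top" or "wrist"; returns a dict with "color" (420x560x3 uint8, red, green, blue), "z_map" (420x560 float32, m along the optical axis (not along the pixel's ray), 0 where there is no reading), "intrinsics" (3x3 intrinsics, pixels), "rvec" (rotation vector, rad) and "tvec" (3), from world to camera coordinates, as OpenCV has them. Camera axes: x right, y down, z forward; pixel columns grow to the right and rows downward; lengths in m; the calibration is good to about 2 mm. A picture is of the moment at which its call begins.
- close_job(): hands the job in, once; it reports no verdict.
The state is a dict: "clock": time; "joint_pos": joint angles; "qvel": joint speeds; "tau": joint torques, N m; "tool_pos": TCP position; "orientation": TCP orientation; "force": force on the tool from outside, world axes, zero at the start; "moment": the same for the moment, N m; "opening": finger opening in m.
Only numpy, scipy, OpenCV 4.12 (cv2) and the standard library are available. Lean on these libraries where they do the work, as an engineer would, in place of code of your own. Each camera call takes 0.05 s, during which the arm holds its last target. There are 200 camera calls.

## Working session

There is one attempt and no reset: what is moved stays moved. The work goes in short steps, Python scripts to look and compute and a shell command to move; the robot and the scene stay as the last step left them, time stands still between calls to the robot, and variables do not carry over. Pictures are saved under pics/ and viewed, about 8 in all and at most 12, crops included, and the job is handed in when it is done.

```bash
ls; mkdir -p pics; cat > h.py <<'E'
from plant import *
import numpy as np, cv2
from scipy.spatial.transform import Rotation as R
def snap(n):
    s=snapshot(n); np.savez('pics/'+n+'.npz',**s); return s
def cloud(s):
    K=s['intrinsics'];z=s['z_map'];v,u=np.mgrid[:z.shape[0],:z.shape[1]]
    p=np.stack([(u-K[0,2])/K[0,0]*z,(v-K[1,2])/K[1,1]*z,z],-1)
    M=cv2.Rodrigues(np.asarray(s['rvec'],float))[0]
    w=(p-np.asarray(s['tvec']).ravel())@M
    w[z<=0]=np.nan
    return w
E
python3 - <<'E'
from h import *
for n in ('top','side'):
    s=snap(n); cv2.imwrite(f'pics/{n}1.png',s['color'][...,::-1])
print(get_obs())
E
```

```text
pics
{'clock': 0.1, 'joint_pos': array([ 8.56605361e+01,  2.05882861e+01,  6.38484907e-01, -1.90966792e-02,
       -7.01369845e+01, -1.65092243e+01]), 'qvel': array([-0.04834867, -0.10159858,  0.10776449,  0.08917557,  0.01407157,
       -0.0010827 ]), 'tau': array([-1.23844944e-03, -5.84160376e+01,  2.93753135e+01,  7.01555684e+00,
        1.01704712e-02, -4.09636459e-05]), 'tool_pos': array([0.24007379, 0.63040172, 0.23969723]), 'orientation': array([-1.79992549e+02, -8.83099032e-02, -1.10855196e+02]), 'force': array([-0.10380595, -0.03256529,  0.38312264]), 'moment': array([-0.03773814,  0.01038233, -0.0286329 ]), 'opening': 0.08765454523635872}
```

View pics/top1.png

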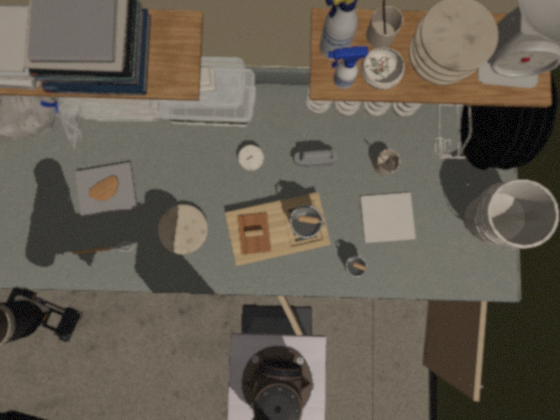

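View pics/side1.png

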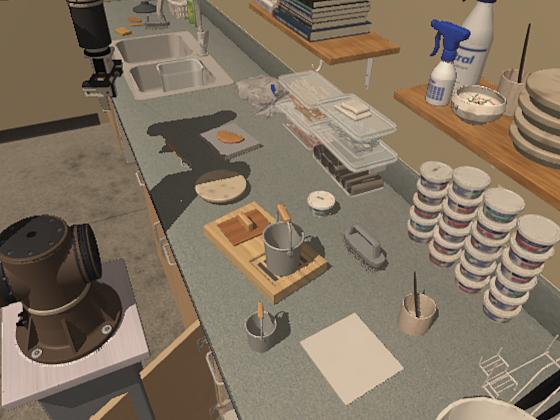

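The top view shows the stand at (277,228), the cover at (254,233) and the bat at (183,229). There are two handled cans. The one at (306,222) stands in the pocket and is larger; the one at (356,266) is smaller and on the worktop, so it is the decoy. Next I'll take an enlarged crop and measurements.

```bash
python3 - <<'E'
from h import *
s=dict(np.load('pics/top.npz'));w=cloud(s)
c=s['color'][180:290,150:390,::-1];cv2.imwrite('pics/c1.png',cv2.resize(c,None,fx=3.3,fy=3.3,interpolation=cv2.INTER_CUBIC))
def reg(u0,u1,v0,v1,z0,z1,name):
    p=w[v0:v1,u0:u1].reshape(-1,3);p=p[(p[:,2]>z0)&(p[:,2]<z1)]
    if len(p)<3: print(name,len(p));return
    r=cv2.minAreaRect(p[:,:2].astype(np.float32)*1000)
    print(name,len(p),'med',np.median(p,0).round(4),'rect',np.round(r[0],1),np.round(r[1],1),round(r[2],1))
reg(150,212,195,260,.022,.04,'bat')
reg(215,340,185,270,.036,.047,'deck')
reg(232,280,205,260,.0465,.056,'plate')
reg(232,280,205,260,.068,.09,'batten')
reg(280,335,195,250,.195,.23,'grip')
reg(280,335,195,250,.13,.15,'rim')
reg(340,375,245,285,.05,.3,'decoy')
s=dict(np.load('pics/side.npz'));w=cloud(s)
print('SIDE')
reg(265,305,200,232,.195,.23,'grip')
reg(255,310,205,280,.13,.15,'rim')
reg(238,262,208,236,.068,.09,'batten')
reg(190,330,190,300,.038,.046,'deck')
reg(190,250,160,205,.025,.034,'bat')
reg(200,280,195,250,.047,.055,'plate')
E
```

```text
bat 1892 med [0.4939 0.3293 0.0299] rect [493.5 330.2] [161.9 162.7] 2.0
deck 2978 med [0.5006 0.0139 0.0418] rect [503.9  12. ] [180.3 320.3] 14.1
plate 994 med [0.48   0.0878 0.05  ] rect [489.2  82.3] [178.3 156.6] 2.1
batten 105 med [0.4836 0.0893 0.0792] rect [484.5  89. ] [17.8 59. ] 8.6
grip 145 med [ 0.5205 -0.0753  0.2177] rect [521.3 -77.7] [94.2 17.9] 83.0
rim 227 med [ 0.5259 -0.0813  0.1397] rect [521.4 -76.3] [100.6 103.8] 1.3
decoy 184 med [ 0.3883 -0.2506  0.0723] rect [ 387.3 -245.5] [67.7 68.3] 0.6
SIDE
grip 187 med [ 0.5169 -0.0892  0.2179] rect [520.6 -85.6] [77.7 18.8] 83.9
rim 392 med [ 0.5203 -0.0732  0.1399] rect [520.4 -78.2] [103.2 103. ] 50.6
batten 128 med [0.4815 0.0829 0.0794] rect [482.7  87.2] [19.  61.3] 12.7
deck 2381 med [ 0.4722 -0.0138  0.0428] rect [600.2  36.4] [382.3 326.1] 14.0
bat 1217 med [0.4904 0.3219 0.0309] rect [495.  327.3] [165.9 166.6] 6.2
plate 923 med [0.4703 0.0814 0.0511] rect [486.5 103.4] [181.6 148. ] 69.2
```

View pics/c1.png

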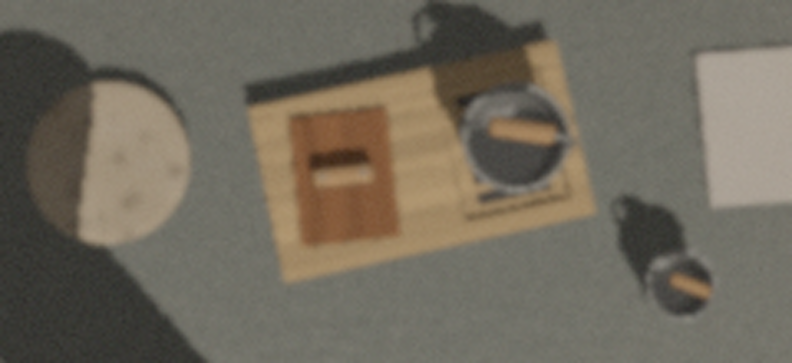

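The crop confirms it. The can at crop (515,140) has a rim of about 100 mm and stands in the pocket; the other at (680,285) is about 68 mm wide and on the worktop. The stand's yaw is about 14.1°, the can's −7° and the cover's about 10°.

```bash
cat > plan.py <<'E'
# usage: plan.py x,y,z,yaw ...   prints the tool-frame shares per call
import sys
from h import *
o=get_obs();p=np.array(o['tool_pos']);r=R.from_euler('xyz',o['orientation'],degrees=True)
print('now',p.round(4),np.round(o['orientation'],2),'t',round(o['clock'],2),'F',np.round(o['force'],1),'op',round(o['opening'],4))
for a in sys.argv[1:]:
    x,y,z,yaw=map(float,a.split(','));t=np.array([x,y,z]);q=R.from_euler('xyz',[180,0,yaw],degrees=True)
    d=t-p;rv=(r.inv()*q).as_rotvec(degrees=True)
    n=max(1,int(np.ceil(max(np.linalg.norm(d)/.199,np.linalg.norm(rv)/35.5)-1e-6)))
    for i in range(n):
        print(' ',a,f'{i+1}/{n}',(r.inv().apply(d/n)/.2).round(4).tolist(),(rv/n/360).round(4).tolist(),'rows',round(max(np.linalg.norm(d)/n/.0417,np.linalg.norm(rv)/n/7.16),1))
        p=p+d/n;r=r*R.from_rotvec(rv/n,degrees=True)
E
python3 plan.py 0.45,0.33,0.27,-150 0.521,-0.077,0.30,173
```

```text
now [0.2401 0.6304 0.2397] [-1.7999e+02 -9.0000e-02 -1.1086e+02] t 0.1 F [-0.1 -0.   0.4] op 0.0877
  0.45,0.33,0.27,-150 1/2 [0.5151, -0.7578, -0.0749] [-0.0001, -0.0001, 0.0544] rows 4.4
  0.45,0.33,0.27,-150 2/2 [0.2314, -0.8865, -0.0754] [-0.0001, -0.0001, 0.0544] rows 4.4
  0.521,-0.077,0.30,173 1/3 [0.2367, -0.6466, -0.05] [-0.0, -0.0, 0.0343] rows 3.3
  0.521,-0.077,0.30,173 2/3 [0.0931, -0.6823, -0.05] [-0.0, -0.0, 0.0343] rows 3.3
  0.521,-0.077,0.30,173 3/3 [-0.0548, -0.6864, -0.05] [-0.0, -0.0, 0.0343] rows 3.3
```

```bash
python3 -m handwheel '[[[0.515,-0.758,-0.075],[0,0,0.054]],[[0.515,-0.758,-0.075],[0,0,0.054]],[[0.515,-0.758,-0.075],[0,0,0.054]],[[0.515,-0.758,-0.075],[0,0,0.054]],[[0.515,-0.758,-0.075],[0,0,0.054]]]' -1
python3 -m handwheel '[[[0.23,-0.887,-0.075],[0,0,0.054]],[[0.23,-0.887,-0.075],[0,0,0.054]],[[0.23,-0.887,-0.075],[0,0,0.054]],[[0.23,-0.887,-0.075],[0,0,0.054]],[[0.23,-0.887,-0.075],[0,0,0.054]]]'
python3 plan.py 0.521,-0.077,0.30,173
```

```text
clock: 0.52
tool_pos: [0.3469, 0.4769, 0.256]
orientation: [-180.0, -0.0, -130.4]
force: [-0.1, -0.3, -0.4]
opening: 0.0879
clock: 0.93
tool_pos: [0.4524, 0.3274, 0.271]
orientation: [-180.0, 0.0, -149.8]
force: [-1.0, 0.6, 0.1]
opening: 0.0875
now [0.4524 0.3274 0.271 ] [-179.98    0.   -149.85] t 0.93 F [-1.   0.6  0.1] op 0.0875
  0.521,-0.077,0.30,173 1/3 [0.2397, -0.6403, -0.0481] [-0.0, 0.0, 0.0344] rows 3.3
  0.521,-0.077,0.30,173 2/3 [0.0968, -0.6768, -0.0482] [-0.0, 0.0, 0.0344] rows 3.3
  0.521,-0.077,0.30,173 3/3 [-0.0506, -0.6818, -0.0482] [-0.0, 0.0, 0.0344] rows 3.3
```

Tracking is good. I'll continue to above the can and look with the wrist camera.

```bash
python3 -m handwheel '[[[0.24,-0.64,-0.048],[0,0,0.034]],[[0.24,-0.64,-0.048],[0,0,0.034]],[[0.24,-0.64,-0.048],[0,0,0.034]],[[0.24,-0.64,-0.048],[0,0,0.034]]]'
python3 -m handwheel '[[[0.097,-0.677,-0.048],[0,0,0.034]],[[0.097,-0.677,-0.048],[0,0,0.034]],[[0.097,-0.677,-0.048],[0,0,0.034]],[[0.097,-0.677,-0.048],[0,0,0.034]]]'
python3 -m handwheel '[[[-0.05,-0.682,-0.048],[0,0,0.034]],[[-0.05,-0.682,-0.048],[0,0,0.034]],[[-0.05,-0.682,-0.048],[0,0,0.034]],[[-0.05,-0.682,-0.048],[0,0,0.034]],[[-0.05,-0.682,-0.048],[0,0,0.034]]]'
python3 - <<'E'
from h import *
s=snap('wrist');cv2.imwrite('pics/w1.png',s['color'][...,::-1]);w=cloud(s)
p=w.reshape(-1,3)
m=(abs(p[:,0]-.52)<.03)&(abs(p[:,1]+.077)<.05)&(p[:,2]>.205)&(p[:,2]<.225)
q=p[m];print(len(q),np.median(q,0));print(cv2.minAreaRect(q[:,:2].astype(np.float32)*1000))
E
python3 plan.py 0.521,-0.078,0.205,173
```

```text
clock: 1.27
tool_pos: [0.4738, 0.192, 0.2806]
orientation: [-180.0, -0.0, -162.1]
force: [-0.1, 0.5, -0.5]
opening: 0.0878
clock: 1.6
tool_pos: [0.4974, 0.0576, 0.2902]
orientation: [-180.0, 0.0, -174.3]
force: [0.1, 0.2, 0.7]
opening: 0.0877
clock: 2.02
tool_pos: [0.5213, -0.076, 0.299]
orientation: [-180.0, -0.0, 173.4]
force: [-0.1, 0.3, -0.1]
opening: 0.0875
2772 [ 0.51997435 -0.08011082  0.21896217]
((520.3399658203125, -76.82003784179688), (82.50133514404297, 17.88111686706543), 82.880859375)
now [ 0.5211 -0.0746  0.2989] [-1.7999e+02 -5.0000e-02  1.7341e+02] t 2.07 F [ 0.6  0.2 -0. ] op 0.0877
  0.521,-0.078,0.205,173 1/1 [-0.0018, -0.0169, 0.4693] [-0.0, -0.0001, 0.0011] rows 2.3
```

View pics/w1.png

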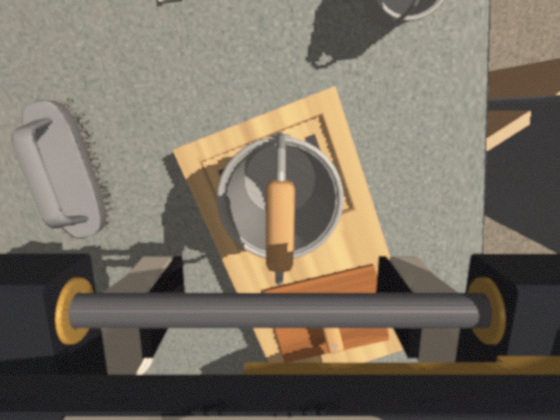

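The wrist view shows the wooden grip at (281,225), upright in the picture and between the jaws. It measures (0.520, −0.077) at yaw −7.1°, which agrees with the first measurement. I'll descend and pinch.

```bash
python3 -m handwheel '[[[0.005,-0.016,0.15],[0,0,0.001]],[[0.005,-0.016,0.3],[0,0,0.001]],[[0.005,-0.016,0.42],[0,0,0.001]],[[0.005,-0.016,0.47],[0,0,0.001]],[[0.005,-0.016,0.47],[0,0,0.001]]]'
python3 -m handwheel '[[[0,0,0],[0,0,0]],[[0,0,0],[0,0,0]],[[0,0,0],[0,0,0]],[[0,0,0],[0,0,0]],[[0,0,0],[0,0,0]]]' 1
python3 -m handwheel '[[[0,0,0],[0,0,0]],[[0,0,0],[0,0,0]],[[0,0,0],[0,0,0]],[[0,0,0],[0,0,0]],[[0,0,0],[0,0,0]]]'
python3 plan.py 0.521,-0.078,0.265,173
```

```text
clock: 2.48
tool_pos: [0.5183, -0.0756, 0.203]
orientation: [-179.9, -0.3, 173.3]
force: [-0.6, 0.5, 0.3]
opening: 0.0875
clock: 2.9
tool_pos: [0.5202, -0.0763, 0.2063]
orientation: [180.0, 0.1, 173.2]
force: [0.9, 0.9, 0.1]
opening: 0.06
clock: 3.32
tool_pos: [0.5197, -0.0765, 0.2054]
orientation: [-180.0, -0.0, 173.2]
force: [0.0, 1.2, -0.3]
opening: 0.0267
now [ 0.5197 -0.0765  0.2054] [-180.     -0.    173.19] t 3.32 F [ 0.   1.2 -0.3] op 0.0267
  0.521,-0.078,0.265,173 1/1 [-0.0071, -0.0067, -0.2982] [-0.0, -0.0, 0.0005] rows 1.4
```

```bash
python3 -m handwheel '[[[0,0,0],[0,0,0]],[[0,0,0],[0,0,0]],[[0,0,0],[0,0,0]],[[0,0,0],[0,0,0]],[[0,0,0],[0,0,0]]]'
python3 -m handwheel '[[[0,0,-0.02],[0,0,0]],[[0,0,-0.05],[0,0,0]],[[0,0,-0.08],[0,0,0]],[[0,0,-0.11],[0,0,0]],[[0,0,-0.14],[0,0,0]]]'
python3 -m handwheel '[[[0,0,-0.05],[0,0,0]],[[0,0,-0.1],[0,0,0]],[[0,0,-0.15],[0,0,0]],[[0,0,-0.2],[0,0,0]],[[0,0,-0.24],[0,0,0]]]'
python3 -m handwheel '[[[0,0,-0.01],[0,0,0]],[[0,0,-0.01],[0,0,0]],[[0,0,-0.01],[0,0,0]],[[0,0,-0.01],[0,0,0]]]'
python3 - <<'E'
from h import *
s=snap('side');cv2.imwrite('pics/s2.png',cv2.resize(s['color'][130:330,160:400,::-1],None,fx=2.5,fy=2.5))
E
python3 plan.py 0.495,0.329,0.285,-150
```

```text
clock: 3.73
tool_pos: [0.5197, -0.0764, 0.2053]
orientation: [180.0, -0.0, 173.2]
force: [-0.1, 0.1, -1.5]
opening: 0.0181
clock: 4.15
tool_pos: [0.5197, -0.0764, 0.2341]
orientation: [180.0, 0.0, 173.2]
force: [-0.4, -1.2, -3.2]
opening: 0.018
clock: 4.57
tool_pos: [0.52, -0.0765, 0.283]
orientation: [180.0, 0.1, 173.2]
force: [1.5, 0.1, -4.4]
opening: 0.0179
clock: 4.9
tool_pos: [0.5193, -0.0764, 0.2827]
orientation: [-180.0, -0.1, 173.2]
force: [0.4, 0.3, -4.1]
opening: 0.0179
now [ 0.5194 -0.0765  0.2827] [-1.7999e+02 -7.0000e-02  1.7319e+02] t 4.95 F [-0.8 -0.8 -5.1] op 0.0175
  0.495,0.329,0.285,-150 1/3 [0.1205, 0.6662, -0.0039] [0.0, -0.0001, -0.0341] rows 3.2
  0.495,0.329,0.285,-150 2/3 [-0.0238, 0.6766, -0.004] [0.0, -0.0001, -0.0341] rows 3.2
  0.495,0.329,0.285,-150 3/3 [-0.1671, 0.6561, -0.004] [0.0, -0.0001, -0.0341] rows 3.2
```

View pics/s2.png

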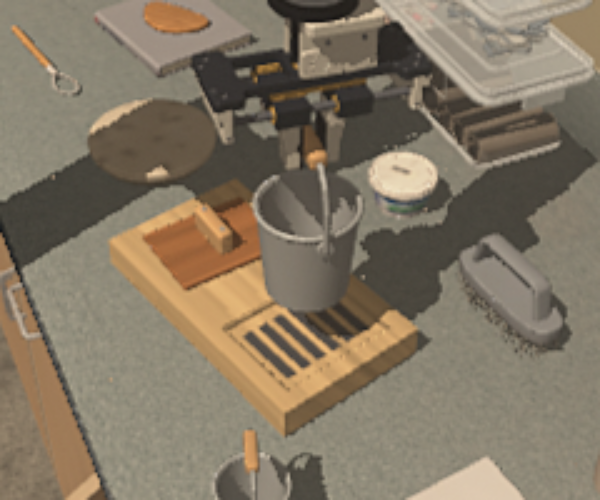

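The side crop shows the can hanging upright at (310,235), clear of the pocket, with a load of about 4.5 N. I'll carry it smoothly to the bat centre (0.494, 0.329).

```bash
python3 -m handwheel '[[[0.003,0.015,0],[0,0,0]],[[0.009,0.045,0],[0,0,0]],[[0.017,0.09,0],[0,0,0]],[[0.027,0.15,0],[0,0,0]],[[0.04,0.22,0],[0,0,0]]]'
python3 -m handwheel '[[[0.014,0.075,0],[0,0,0]],[[0.028,0.15,0],[0,0,0]],[[0.042,0.225,0],[0,0,0]],[[0.056,0.3,0],[0,0,0]],[[0.07,0.375,0],[0,0,0]]]'
python3 -m handwheel '[[[0.014,0.075,0],[0,0,0]],[[0.028,0.15,0],[0,0,0]],[[0.042,0.225,0],[0,0,0]],[[0.056,0.3,0],[0,0,0]],[[0.07,0.375,0],[0,0,0]]]'
python3 -m handwheel '[[[0.014,0.075,0],[0,0,0]],[[0.028,0.15,0],[0,0,0]],[[0.042,0.225,0],[0,0,0]],[[0.056,0.3,0],[0,0,0]],[[0.07,0.375,0],[0,0,0]]]'
python3 -m handwheel '[[[0.014,0.075,0],[0,0,0]],[[0.028,0.15,0],[0,0,0]],[[0.042,0.225,0],[0,0,0]],[[0.056,0.3,0],[0,0,0]],[[0.07,0.375,0],[0,0,0]]]'
python3 plan.py 0.494,0.329,0.283,173.2
```

```text
clock: 5.37
tool_pos: [0.5169, -0.0308, 0.2833]
orientation: [180.0, -0.0, 173.2]
force: [0.7, 0.8, -3.9]
opening: 0.0179
clock: 5.78
tool_pos: [0.5116, 0.0462, 0.2834]
orientation: [180.0, 0.0, 173.2]
force: [1.0, 0.1, -4.4]
opening: 0.0177
clock: 6.2
tool_pos: [0.5065, 0.1223, 0.2834]
orientation: [180.0, 0.0, 173.2]
force: [0.2, -0.4, -4.7]
opening: 0.0178
clock: 6.62
tool_pos: [0.5015, 0.1984, 0.2834]
orientation: [180.0, 0.0, 173.2]
force: [0.6, -0.4, -4.3]
opening: 0.0175
clock: 7.03
tool_pos: [0.4968, 0.2742, 0.2833]
orientation: [-180.0, -0.0, 173.2]
force: [0.4, -1.0, -5.2]
opening: 0.0176
now [0.4968 0.2742 0.2833] [-179.99   -0.    173.2 ] t 7.03 F [ 0.4 -1.  -5.2] op 0.0176
  0.494,0.329,0.283,173.2 1/1 [0.0464, 0.2702, 0.0013] [-0.0, -0.0, -0.0] rows 1.3
```

```bash
python3 -m handwheel '[[[0.014,0.075,0],[0,0,0]],[[0.027,0.145,0],[0,0,0]],[[0.037,0.205,0],[0,0,0]],[[0.043,0.25,0],[0,0,0]],[[0.046,0.27,0],[0,0,0]]]'
python3 -m handwheel '[[[0,0,0],[0,0,0]],[[0,0,0],[0,0,0]],[[0,0,0],[0,0,0]],[[0,0,0],[0,0,0]]]'
python3 - <<'E'
from h import *
s=snap('side');w=cloud(s)
cv2.imwrite('pics/s3.png',cv2.resize(s['color'][80:260,140:340,::-1],None,fx=3,fy=3))
E
python3 plan.py 0.494,0.329,0.205,173.2
```

```text
clock: 7.45
tool_pos: [0.4942, 0.3289, 0.2831]
orientation: [-180.0, -0.0, 173.2]
force: [-0.7, -0.1, -4.2]
opening: 0.0178
clock: 7.78
tool_pos: [0.4943, 0.3268, 0.2835]
orientation: [180.0, 0.0, 173.2]
force: [0.3, 1.2, -5.2]
opening: 0.0175
now [0.4943 0.3268 0.2836] [1.7999e+02 1.0000e-02 1.7316e+02] t 7.83 F [ 0.6  0.8 -4.1] op 0.0178
  0.494,0.329,0.205,173.2 1/1 [0.0028, 0.0106, 0.3929] [0.0, 0.0, -0.0001] rows 1.9
```

View pics/s3.png

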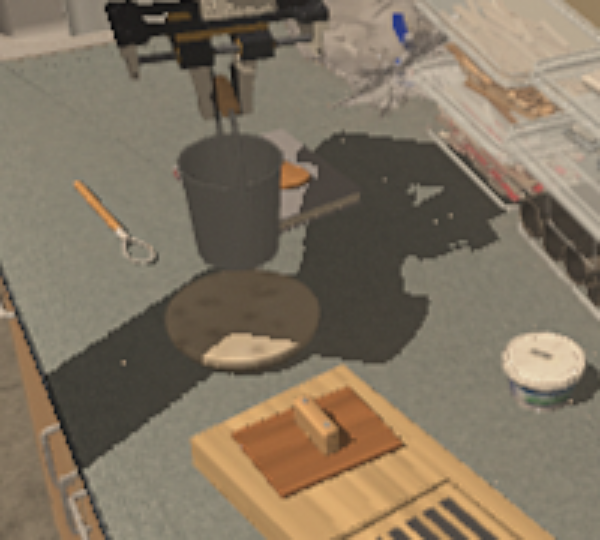

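The crop shows the can at (235,205), upright above the bat at (242,318). Contact is expected at a TCP height of about 0.201, so I'll lower fast first, then creep.

```bash
python3 -m handwheel '[[[0,0.005,0.05],[0,0,0]],[[0,0.01,0.12],[0,0,0]],[[0,0.01,0.2],[0,0,0]],[[0,0.01,0.27],[0,0,0]],[[0,0.01,0.32],[0,0,0]]]'
python3 -m handwheel '[[[0,0,0.015],[0,0,0]],[[0,0,0.03],[0,0,0]],[[0,0,0.04],[0,0,0]],[[0,0,0.05],[0,0,0]],[[0,0,0.06],[0,0,0]]]'
python3 -m handwheel '[[[0,0,0.007],[0,0,0]],[[0,0,0.014],[0,0,0]],[[0,0,0.021],[0,0,0]],[[0,0,0.028],[0,0,0]],[[0,0,0.028],[0,0,0]]]'
```

```text
clock: 8.25
tool_pos: [0.4939, 0.3287, 0.2173]
orientation: [-179.9, -0.1, 173.2]
force: [-0.3, -0.3, -3.6]
opening: 0.0179
clock: 8.67
tool_pos: [0.4947, 0.3297, 0.2079]
orientation: [179.9, 0.0, 173.2]
force: [-0.1, 0.2, -3.8]
opening: 0.0178
clock: 9.08
tool_pos: [0.4943, 0.3293, 0.2015]
orientation: [-180.0, -0.0, 173.2]
force: [-0.7, 0.2, -5.3]
opening: 0.0178
```

```bash
python3 -m handwheel '[[[0,0,0.005],[0,0,0]],[[0,0,0.01],[0,0,0]],[[0,0,0.01],[0,0,0]],[[0,0,0.01],[0,0,0]]]'; python3 plan.py
```

```text
clock: 9.42
tool_pos: [0.4951, 0.3296, 0.2012]
orientation: [179.9, 0.1, 173.2]
force: [-0.6, -1.8, 5.6]
opening: 0.018
now [0.4951 0.3296 0.2012] [1.7993e+02 1.0000e-01 1.7322e+02] t 9.42 F [-0.6 -1.8  5.6] op 0.018
```

The can is in contact (force reversed to +5.6 N). I'll relax a little, open and retreat upward.

```bash
python3 -m handwheel '[[[0,0,-0.006],[0,0,0]],[[0,0,-0.006],[0,0,0]]]'
python3 -m handwheel '[[[0,0,0],[0,0,0]],[[0,0,0],[0,0,0]],[[0,0,0],[0,0,0]],[[0,0,0],[0,0,0]],[[0,0,0],[0,0,0]]]' -0.3
python3 -m handwheel '[[[0,0,0],[0,0,0]],[[0,0,0],[0,0,0]],[[0,0,0],[0,0,0]],[[0,0,0],[0,0,0]],[[0,0,0],[0,0,0]]]'
python3 -m handwheel '[[[0,0,-0.05],[0,0,0]],[[0,0,-0.15],[0,0,0]],[[0,0,-0.25],[0,0,0]],[[0,0,-0.35],[0,0,0]],[[0,0,-0.35],[0,0,0]]]'
python3 -m handwheel '[[[0,-0.2,0],[0,0,0]],[[0,-0.4,0],[0,0,0]],[[0,-0.6,0],[0,0,0]],[[0,-0.8,0],[0,0,0]],[[0,-0.9,0],[0,0,0]]]'
python3 - <<'E'
from h import *
s=snap('side');w=cloud(s);cv2.imwrite('pics/s4.png',cv2.resize(s['color'][80:300,140:360,::-1],None,fx=2.7,fy=2.7))
s2=snap('top');w2=cloud(s2)
for n,W in (('side',w),('top',w2)):
    p=W.reshape(-1,3)
    def rect(c,r,z0,z1):
        m=(np.hypot(p[:,0]-c[0],p[:,1]-c[1])<r)&(p[:,2]>z0)&(p[:,2]<z1);q=p[m]
        return len(q),q[:,2].mean().round(4) if len(q) else 0,np.round(np.hstack(cv2.minAreaRect(q[:,:2].astype(np.float32)*1000)),1) if len(q)>3 else 0
    print(n,'grip',rect((.494,.33),.06,.195,.225),'rim',rect((.494,.33),.09,.128,.142),'bat',rect((.494,.33),.1,.024,.036))
    print('batten',rect((.484,.088),.045,.068,.09))
E
python3 plan.py
```

```text
clock: 9.58
tool_pos: [0.4946, 0.3296, 0.2012]
orientation: [180.0, 0.0, 173.2]
force: [1.1, -0.9, 0.8]
opening: 0.0179
clock: 10.0
tool_pos: [0.4944, 0.3295, 0.2009]
orientation: [180.0, -0.0, 173.2]
force: [-0.3, 0.1, -0.4]
opening: 0.0456
clock: 10.42
tool_pos: [0.4944, 0.3294, 0.201]
orientation: [180.0, -0.0, 173.2]
force: [0.3, -0.6, -0.4]
opening: 0.0566
clock: 10.83
tool_pos: [0.4962, 0.3305, 0.2764]
orientation: [179.7, 0.3, 173.2]
force: [0.2, 0.2, 0.3]
opening: 0.057
clock: 11.25
tool_pos: [0.4719, 0.1474, 0.2718]
orientation: [180.0, 0.0, 173.1]
force: [-1.0, 0.3, -0.6]
opening: 0.0569
side grip (32, np.float64(0.2076), array([497.6, 317.3,  74.5,   9. ,  76.8])) rim (211, np.float64(0.1351), array([494.4, 328.6, 102.8, 104.6,  20. ])) bat (789, np.float64(0.0309), array([491. , 320.2, 150.6, 164.6,  72.1]))
batten (127, np.float64(0.0782), array([484. ,  84.8,  19.4,  61.5,   7.6]))
top grip (76, np.float64(0.2133), array([497. , 346.6,  53.3,  17.7,  82. ])) rim (87, np.float64(0.1351), array([520.4, 352.4,  37.8,  95.5,  41.8])) bat (99, np.float64(0.0304), array([534.1, 373.5,  48.5, 131.8,  38.9]))
batten (103, np.float64(0.0791), array([484.7,  89.1,  17.7,  59.1,   8.4]))
now [0.4725 0.1478 0.2721] [1.7995e+02 6.0000e-02 1.7305e+02] t 11.35 F [0.7 0.  0.4] op 0.0574
```

View pics/s4.png

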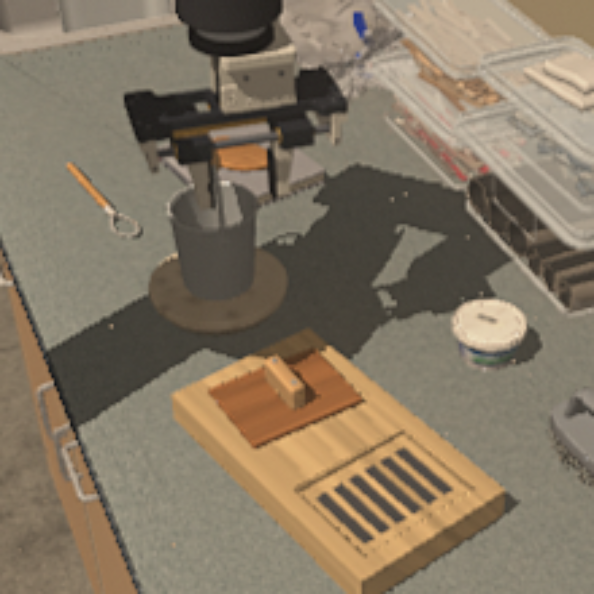

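The crop shows the can standing upright in the middle of the bat, with the handle at (220,195) and the bat at (218,290); the rim measures (0.494, 0.329). The pocket is exposed at (385,490). Now I'll measure the pocket and plan the cover grasp.

```bash
python3 - <<'E'
from h import *
for n in ('top','side'):
    s=dict(np.load(f'pics/{n}.npz'));p=cloud(s).reshape(-1,3)
    a=np.radians(14.1);c=np.array([.504,.012])
    q=p.copy();q[:,:2]=(p[:,:2]-c)@np.array([[np.cos(a),-np.sin(a)],[np.sin(a),np.cos(a)]])
    k=(abs(q[:,0])<.088)&(q[:,1]<-.01)&(q[:,1]>-.155)
    f=p[k&(p[:,2]>.030)&(p[:,2]<.0375)]
    print(n,'floor',len(f),cv2.minAreaRect(f[:,:2].astype(np.float32)*1000), np.median(p[k][:,2]))
    m=(abs(q[:,0])<.1)&(abs(q[:,1])<.17)&(p[:,2]>.039)&(p[:,2]<.045)
    print(' deck',cv2.minAreaRect(p[m][:,:2].astype(np.float32)*1000))
    m=(abs(q[:,0])<.09)&(q[:,1]>.01)&(q[:,1]<.158)&(p[:,2]>.0475)&(p[:,2]<.0535)
    print(' plate',cv2.minAreaRect(p[m][:,:2].astype(np.float32)*1000))
    # pocket extent within percentile in stand frame
    g=q[k&(p[:,2]>.030)&(p[:,2]<.0375)]
    print(' floor stand-frame pct',np.percentile(g[:,:2],[1,99],axis=0).round(4).tolist())
E
python3 plan.py 0.4845,0.088,0.12,-171.3 0.4845,0.088,0.069,-171.3
```

```text
top floor 1016 ((523.3038330078125, -67.34917449951172), (176.73452758789062, 141.06936645507812), 14.949076652526855) 0.03745142158458292
 deck ((504.6163635253906, 8.733444213867188), (180.0244140625, 313.4911804199219), 14.137661933898926)
 plate ((483.89849853515625, 90.58778381347656), (173.90419006347656, 141.2916259765625), 12.886759757995605)
 floor stand-frame pct [[-0.0786, -0.1454], [0.0767, -0.0174]]
side floor 1345 ((526.27587890625, -65.59215545654297), (136.0338592529297, 106.38774871826172), 14.748522758483887) 0.037511583262715316
 deck ((503.4692687988281, 12.089935302734375), (183.9026641845703, 325.1155090332031), 14.143195152282715)
 plate ((481.3088684082031, 94.997314453125), (161.9161376953125, 128.9681854248047), 13.349311828613281)
 floor stand-frame pct [[-0.0635, -0.1327], [0.0688, -0.0307]]
now [0.4725 0.1478 0.2721] [1.7995e+02 6.0000e-02 1.7305e+02] t 11.35 F [0.7 0.  0.4] op 0.0574
  0.4845,0.088,0.12,-171.3 1/1 [-0.0951, -0.2905, 0.7605] [0.0001, 0.0002, -0.0435] rows 3.9
  0.4845,0.088,0.069,-171.3 1/1 [0.0, -0.0, 0.255] [-0.0, 0.0, 0.0] rows 1.2
```

```bash
python3 -m handwheel '[[[-0.095,-0.29,0.2],[0,0,-0.0435]],[[-0.095,-0.29,0.35],[0,0,-0.0435]],[[-0.095,-0.29,0.5],[0,0,-0.0435]],[[-0.095,-0.29,0.65],[0,0,-0.0435]],[[-0.095,-0.29,0.76],[0,0,-0.0435]]]'
python3 -m handwheel '[[[0,0,0],[0,0,0]],[[0,0,0],[0,0,0]]]'
python3 - <<'E'
from h import *
s=snap('wrist');cv2.imwrite('pics/w2.png',s['color'][...,::-1]);p=cloud(s).reshape(-1,3)
m=(np.hypot(p[:,0]-.484,p[:,1]-.088)<.045)&(p[:,2]>.074)&(p[:,2]<.085);q=p[m];print(len(q),np.median(q,0))
if len(q)>5: print(cv2.minAreaRect(q[:,:2].astype(np.float32)*1000))
E
python3 plan.py 0.4845,0.088,0.069,-171.3
```

```text
clock: 11.77
tool_pos: [0.4842, 0.09, 0.1166]
orientation: [-180.0, -0.1, -171.2]
force: [-1.0, -0.5, -0.2]
opening: 0.0569
clock: 11.93
tool_pos: [0.4851, 0.0909, 0.1188]
orientation: [-179.9, -0.1, -171.1]
force: [0.6, 0.6, 0.7]
opening: 0.0565
3391 [0.48443838 0.08423414 0.08032861]
((483.8907165527344, 86.66283416748047), (17.967458724975586, 54.43416976928711), 8.240830421447754)
now [0.486  0.0915 0.1201] [-1.7998e+02  5.0000e-02 -1.7110e+02] t 11.98 F [ 0.3 -0.  -0.2] op 0.0565
  0.4845,0.088,0.069,-171.3 1/1 [0.0104, -0.0159, 0.2553] [-0.0, 0.0001, 0.0006] rows 1.2
```

View pics/w2.png

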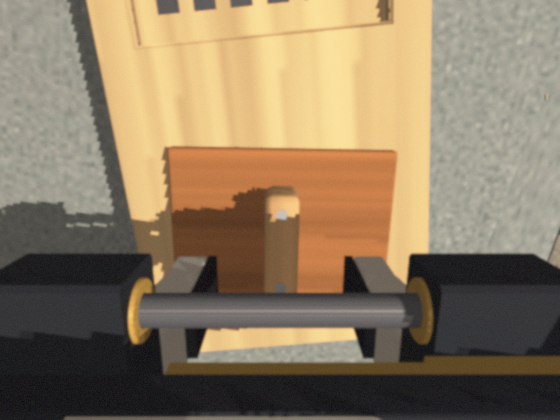

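The wrist view shows the batten at (282,245), aligned and between the fingers. Descend and close.

```bash
python3 -m handwheel '[[[0.008,-0.016,0.07],[0,0,0]],[[0.008,-0.016,0.14],[0,0,0]],[[0.008,-0.016,0.2],[0,0,0]],[[0.008,-0.016,0.24],[0,0,0]],[[0.008,-0.016,0.252],[0,0,0]]]'
python3 -m handwheel '[[[0,0,0],[0,0,0]],[[0,0,0],[0,0,0]],[[0,0,0],[0,0,0]],[[0,0,0],[0,0,0]],[[0,0,0],[0,0,0]]]' 1
python3 -m handwheel '[[[0,0,0],[0,0,0]],[[0,0,0],[0,0,0]],[[0,0,0],[0,0,0]],[[0,0,0],[0,0,0]],[[0,0,0],[0,0,0]]]'
python3 plan.py 0.5235,-0.065,0.0695,-165.9
```

```text
clock: 12.4
tool_pos: [0.4846, 0.088, 0.0691]
orientation: [180.0, 0.1, -171.1]
force: [0.3, -0.7, 0.7]
opening: 0.0569
clock: 12.82
tool_pos: [0.4843, 0.0876, 0.0691]
orientation: [180.0, 0.1, -171.1]
force: [0.6, -0.2, 0.1]
opening: 0.0292
clock: 13.23
tool_pos: [0.4842, 0.0875, 0.0688]
orientation: [180.0, 0.0, -171.1]
force: [-0.8, -0.2, 3.9]
opening: 0.0178
now [0.4842 0.0875 0.0688] [ 1.8000e+02  2.0000e-02 -1.7113e+02] t 13.23 F [-0.8 -0.2  3.9] op 0.0178
  0.5235,-0.065,0.0695,-165.9 1/1 [-0.0765, -0.7837, -0.0034] [0.0, 0.0001, -0.0145] rows 3.8
```

Gripped. I'll slide to about 20 mm short of the pocket while turning in line with the stand, then look.

```bash
python3 -m handwheel '[[[-0.005,-0.06,-0.003],[0,0,-0.002]],[[-0.012,-0.13,-0.003],[0,0,-0.004]],[[-0.02,-0.21,-0.003],[0,0,-0.006]],[[-0.028,-0.29,-0.003],[0,0,-0.008]],[[-0.037,-0.37,-0.003],[0,0,-0.01]]]'
python3 plan.py 0.520,-0.050,0.0692,-165.9
```

```text
clock: 13.65
tool_pos: [0.5026, 0.0148, 0.0689]
orientation: [180.0, -0.0, -167.5]
force: [0.9, 1.0, 0.5]
opening: 0.0177
now [0.5026 0.0148 0.0689] [ 1.7999e+02 -3.0000e-02 -1.6750e+02] t 13.65 F [0.9 1.  0.5] op 0.0177
  0.520,-0.050,0.0692,-165.9 1/1 [-0.0148, -0.3352, -0.0016] [0.0, -0.0001, -0.0044] rows 1.6
```

```bash
python3 -m handwheel '[[[-0.003,-0.08,-0.001],[0,0,-0.001]],[[-0.006,-0.16,-0.001],[0,0,-0.002]],[[-0.01,-0.23,-0.001],[0,0,-0.003]],[[-0.013,-0.29,-0.001],[0,0,-0.0044]],[[-0.015,-0.335,-0.001],[0,0,-0.0044]]]'
python3 -m handwheel '[[[0,0,0],[0,0,0]],[[0,0,0],[0,0,0]]]'
python3 - <<'E'
from h import *
s=snap('wrist');cv2.imwrite('pics/w3.png',s['color'][...,::-1])
E
python3 plan.py
```

```text
clock: 14.07
tool_pos: [0.5199, -0.0503, 0.0689]
orientation: [180.0, -0.0, -166.0]
force: [0.2, 1.3, -1.0]
opening: 0.0177
clock: 14.23
tool_pos: [0.5198, -0.0497, 0.069]
orientation: [180.0, -0.0, -166.0]
force: [-0.3, 0.0, -0.9]
opening: 0.0182
now [ 0.5197 -0.0493  0.069 ] [ 1.7999e+02 -4.0000e-02 -1.6601e+02] t 14.28 F [ 0.3  0.2 -0.5] op 0.0173
```

View pics/w3.png

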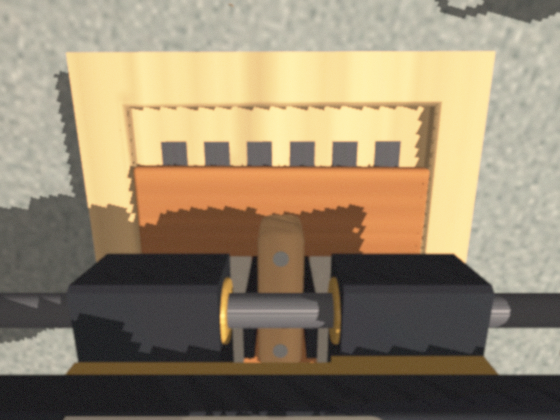

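The wrist view shows the cover's front edge at row 167 (cols 135–429) and the pocket's far edge at row 104 (cols 126–440), both parallel. I'll intersect these pixels with the known heights.

```bash
python3 - <<'E'
from h import *
s=dict(np.load('pics/wrist.npz'));K=s['intrinsics'];M=cv2.Rodrigues(np.asarray(s['rvec'],float))[0];t=np.asarray(s['tvec']).ravel()
C=-M.T@t;o=get_obs();r=R.from_euler('xyz',o['orientation'],degrees=True)
def px(u,v,z):
    d=M.T@np.linalg.inv(K)@[u,v,1];P=C+d*(z-C[2])/d[2];return (r.inv().apply(P-o['tool_pos'])*1000).round(1)
for n,a in dict(pk_farL=(126,104,.042),pk_farR=(440,104,.042),pk_L=(131,165,.042),pk_R=(434,165,.042),cv_L=(135,167,.050),cv_R=(429,167,.050),cv_L2=(140,250,.05),cv_R2=(425,250,.05),st_L=(68,53,.042),st_R=(494,53,.042)).items(): print(n,px(*a))
w=cloud(s)
for c in (200,280,360): print(w[[90,98,102,106,110,120,160,166,170,180],c,2].round(4))
E
```

```text
pk_farL [-66.3 -74.7  27. ]
pk_farR [ 70.6 -74.6  27.1]
pk_L [-67.  -48.1  27. ]
pk_R [ 70.9 -48.   27.1]
cv_L [-62.2 -48.4  19. ]
cv_R [ 65.5 -48.2  19.1]
cv_L2 [-63.9  -9.9  19. ]
cv_R2 [67.8 -9.8 19.1]
st_L [-88.5 -95.4  27. ]
st_R [ 91.  -95.2  27.1]
[0.0432 0.0425 0.042  0.0408 0.0361 0.0359 0.0348 0.0465 0.0491 0.0508]
[0.0421 0.0428 0.0424 0.0417 0.0347 0.0345 0.0347 0.0456 0.05   0.0513]
[0.0427 0.0428 0.0418 0.0409 0.0354 0.0358 0.0346 0.0341 0.0509 0.0506]
```

The sliding distance left is 22 mm in tool −y, and the lateral and angular errors are below 0.5 mm and 0.1°. Slide, then lower gently.

```bash
python3 -m handwheel '[[[0.001,-0.03,0],[0,0,0]],[[0.001,-0.06,0],[0,0,0]],[[0.001,-0.09,0],[0,0,0]],[[0.001,-0.11,0],[0,0,0]],[[0.001,-0.11,0],[0,0,0]]]'
python3 -m handwheel '[[[0,0,0.005],[0,0,0]],[[0,0,0.01],[0,0,0]],[[0,0,0.015],[0,0,0]],[[0,0,0.015],[0,0,0]]]'
python3 plan.py
```

```text
clock: 14.7
tool_pos: [0.5254, -0.0714, 0.0693]
orientation: [-180.0, -0.0, -166.0]
force: [-0.3, -0.7, -1.0]
opening: 0.0182
clock: 15.03
tool_pos: [0.525, -0.0706, 0.0661]
orientation: [180.0, -0.0, -166.0]
force: [-0.3, 0.4, -2.0]
opening: 0.0177
now [ 0.525  -0.0706  0.0661] [ 1.8000e+02 -2.0000e-02 -1.6595e+02] t 15.03 F [-0.3  0.4 -2. ] op 0.0177
```

There is no resistance, so it is entering. I'll lower the remaining 5 mm and release.

```bash
python3 -m handwheel '[[[0,0,0.007],[0,0,0]],[[0,0,0.014],[0,0,0]],[[0,0,0.02],[0,0,0]],[[0,0,0.024],[0,0,0]],[[0,0,0.024],[0,0,0]]]'
python3 -m handwheel '[[[0,0,0],[0,0,0]],[[0,0,0],[0,0,0]],[[0,0,0],[0,0,0]],[[0,0,0],[0,0,0]],[[0,0,0],[0,0,0]]]' -0.3
python3 -m handwheel '[[[0,0,0],[0,0,0]],[[0,0,0],[0,0,0]],[[0,0,0],[0,0,0]],[[0,0,0],[0,0,0]],[[0,0,0],[0,0,0]]]'
python3 -m handwheel '[[[0,0,-0.1],[0,0,0]],[[0,0,-0.25],[0,0,0]],[[0,0,-0.4],[0,0,0]],[[0,0,-0.55],[0,0,0]],[[0,0,-0.7],[0,0,0]]]'
python3 -m handwheel '[[[0,-0.2,-0.1],[0,0,0]],[[0,-0.4,-0.2],[0,0,0]],[[0,-0.6,-0.2],[0,0,0]],[[0,-0.8,-0.2],[0,0,0]],[[0,-0.8,-0.2],[0,0,0]]]'
python3 - <<'E'
from h import *
s=snap('side');cv2.imwrite('pics/s5.png',cv2.resize(s['color'][110:310,160:360,::-1],None,fx=3,fy=3));p=cloud(s).reshape(-1,3)
def rect(c,r,z0,z1):
    q=p[(np.hypot(p[:,0]-c[0],p[:,1]-c[1])<r)&(p[:,2]>z0)&(p[:,2]<z1)]
    return len(q),q[:,2].mean() if len(q) else 0,np.round(np.hstack(cv2.minAreaRect(q[:,:2].astype(np.float32)*1000)),1) if len(q)>3 else 0
print('batten',rect((.525,-.07),.045,.060,.09))
print('rim',rect((.494,.33),.09,.128,.142),'bat',rect((.494,.33),.1,.024,.036))
q=p[(np.hypot(p[:,0]-.525,p[:,1]+.07)<.045)&(p[:,2]>.03)&(p[:,2]<.052)]
A=np.c_[q[:,:2],np.ones(len(q))];print('plate z',np.median(q[:,2]),np.percentile(q[:,2],[5,95]),'slope',np.linalg.lstsq(A,q[:,2],rcond=None)[0][:2])
E
python3 plan.py
```

```text
clock: 15.45
tool_pos: [0.5251, -0.0707, 0.0613]
orientation: [180.0, -0.0, -166.0]
force: [0.5, 0.1, -1.3]
opening: 0.018
clock: 15.87
tool_pos: [0.5254, -0.0707, 0.0617]
orientation: [-180.0, 0.0, -166.0]
force: [0.3, 0.7, -0.4]
opening: 0.0456
clock: 16.28
tool_pos: [0.5252, -0.0707, 0.0616]
orientation: [180.0, -0.0, -166.0]
force: [0.4, -0.6, 0.7]
opening: 0.057
clock: 16.7
tool_pos: [0.5249, -0.0708, 0.2031]
orientation: [-180.0, -0.0, -166.0]
force: [0.1, -0.1, 0.2]
opening: 0.0569
clock: 17.12
tool_pos: [0.5649, -0.2312, 0.2415]
orientation: [-179.9, -0.0, -166.2]
force: [0.6, 1.8, -0.8]
opening: 0.0569
batten (165, np.float64(0.07031007711622839), array([524.5, -71.8,  20.6,  60.2,  12.5]))
rim (242, np.float64(0.13483117952458548), array([494.3, 327.3, 103. , 103.1,  22.6])) bat (795, np.float64(0.0306798928479267), array([490.6, 317.9, 145.4, 164.7,  72.6]))
plate z 0.04329676851840112 [0.04077688 0.04680437] slope [0.0018208 0.0002675]
now [ 0.5641 -0.2293  0.2408] [-1.800e+02 -6.000e-02 -1.662e+02] t 17.17 F [-0.2 -0.  -0.2] op 0.0571
```

View pics/s5.png

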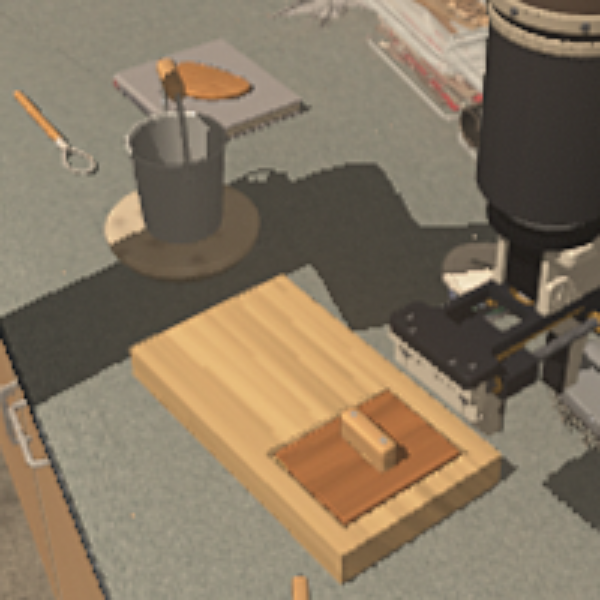

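The crop shows the cover flush in the pocket at (368,455) and the can upright mid-bat at (180,185). The arm is free. I'll let it settle and hand in.

```bash
python3 -m handwheel '[[[0,0,0],[0,0,0]],[[0,0,0],[0,0,0]],[[0,0,0],[0,0,0]],[[0,0,0],[0,0,0]],[[0,0,0],[0,0,0]]]'; python3 -c "
from plant import *
print(close_job())"
```

```text
clock: 17.58
tool_pos: [0.5641, -0.2249, 0.2419]
orientation: [-180.0, 0.0, -165.9]
force: [0.4, -0.0, 0.1]
opening: 0.057
the job is handed in; nothing more can be done
None
```

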